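Shut the water off in the larder stopcock box

TASK

Frost is forecast, so shut off the outside tap: push the wooden cover of the stopcock box all the way aside, on its rails, over the closed half up to the stop, then push the red lever handle clockwise until it is fully shut. Slide and push only: do not lift or tip the cover, leave the blue handle as it is, disturb nothing else on the table, and leave the cover aside.

Things in the scene. Friction and masses are not known exactly. Their poses are not given: they have to be found in the camera images.
- stopcock_box: Grey stopcock box fixed on the table: 220 (its x) x 470 (its y) x 90 mm high; origin at the centre of its underside, z up, x roughly away from the robot. Its -y half (to the robot's right) is an open-topped bay with two valves, its +y half a fixed closed deck 78 mm high. Side rails 80 mm high run along y; outside them dark guide strips rise to 90 mm.
- bay (a point): Middle of the bay's mouth, 80 mm above the table. The bay inside spans box x -85..85, y -220..0 mm; floor 8 mm above the table. An end wall 90 mm high closes it at y = -220 mm.
- deck_stop (a point): Top of the end wall (90 mm high) beyond the deck, on its inner face at box y = +220 mm: the stop up to which the cover is pushed.
- cover: Loose pale wooden cover, 193 (x) x 215 (y) x 6 mm, 0.3 to 0.6 kg, lying on the box's side rails over the bay, 3 mm play each side. Origin at the centre of its underside (80 mm above the table), axes as the box's. It slides along the box's y with 1 to 6 N of friction: origin at box y about -112..-82 mm at the start, +112 mm when fully aside at the stop.
- cover_rib (a point): Middle of the top of the black rib on the cover, 30 mm above the cover's origin. The rib runs along x over the cover's middle: 130 mm long, 12 mm thick (y), standing 24 mm above the cover's top face; push on its -y side.
- red_lever (a joint): Angle of the red lever handle about its upright pivot: near 0 (up to 0.35 at the start) is open, pointing to the box's -x along its pipe; 1.571 is shut, at its stop, pointing to the box's +y. It grows clockwise seen from above and stays where left; friction about 0.12 N m.
- blue_lever (a joint): Same for the blue lever handle; it is to stay as it is.
- red_pivot (a point): On the red lever's axis, at the top of the lever, 72 mm above the table. The red and blue valves stand at box x = 20 mm, y = -165 and -75 mm, either way round.
- red_tip (a point): Free end of the red lever, on its top, 65 mm from the pivot. The lever is a red bar 16 mm wide and 14 mm thick (58 to 72 mm above the table) with a white band near its end; below it is the copper pipe, top 40 mm above the table.
- blue_pivot (a point): As red_pivot, for the blue lever.
- blue_tip (a point): As red_tip, for the blue lever.
- ramekin: white porcelain ramekin, 84 mm across, 48 tall, on the marble board; loose bystander, origin under its middle
- jar: closed amber glass jar, 68 mm across, 100 tall, on the board; loose bystander, origin under its middle
- tray: empty white plastic tray 150 x 85 x 28 mm, on the board; loose bystander, origin under its middle
- spoon: bamboo spoon lying along its x on the board; loose bystander
- whisk: flat steel whisk, 250 mm long, lying on the table to the right of the box; origin at the joint of handle and wires; loose bystander
- tin: tin with a green label, 68 mm across, 90 tall, in front of the box to the right; loose bystander, origin under its middle
- cutter: steel ring pastry cutter, 64 mm across, 40 tall, in front of the box to the left; loose bystander, origin under its middle
- salt: blue ceramic salt pot, 76 mm across, 55 tall, right of the box; loose bystander, origin under its middle

How it is judged:
On the way, in this order (a step that is already met when the one before it is completed fails the run):
1. the cover is slid aside, to within about 14 mm of its stop, lying on its rails (y of cover in the frame of stopcock_box above 0.098 m and z of cover in the frame of stopcock_box between 0.074 and 0.086 m and angle between cover's own z axis and vertical below 0.06 rad), for 0.2 s.
2. the red lever is pushed shut with the cover aside (value of joint red_lever above 1.45 rad and y of cover in the frame of stopcock_box above 0.098 m), for 0.2 s.
At the end, for the whole second after the job is handed in: The red lever is within 0.12 rad of its shut stop and still, the cover lies flat on its rails within about 14 mm of the far stop, the blue lever's tip is within 12 mm of its start and the bystanders within 20 mm of theirs (all of step 2 and velocity of joint red_lever below 0.05 rad/s and distance of blue_tip from where it was at the start of the episode below 0.012 m and linear speed of cover below 0.02 m/s and z of cover in the frame of stopcock_box between 0.074 and 0.086 m and angle between cover's own z axis and vertical below 0.06 rad and distance of each of ramekin, jar, tray, spoon, whisk, tin, cutter, salt from where it was at the start of the episode below 0.02 m); the robot touches nothing.
It fails at once if the cover is lifted (more than 10 mm) or tipped (more than 0.12 rad) (z of cover in the frame of stopcock_box above 0.09 m or angle between cover's own z axis and vertical above 0.12 rad).
It fails at once if the blue lever is moved (its tip by more than 12 mm) (distance of blue_tip from where it was at the start of the episode above 0.012 m).
It fails at once if a bystander is moved more than 20 mm (distance of any of ramekin, jar, tray, spoon, whisk, tin, cutter, salt from where it was at the start of the episode above 0.02 m).
It also fails if it takes over 48 s, if anything falls off the work surface, if the arm or the gripper's body presses on something with over 40 N, if the wrist force passes 120 N, or if a joint passes its speed limit or range.

ROBOT

A 7-joint arm with a two-finger parallel gripper is mounted at the origin on the work surface. World frame = base frame: x ahead of the robot, y to its left, z up, the work surface at z = 0. Lengths are in m, angles in rad, forces in N, time in s.
With the tool pointing down it reaches from about 0.4 to 0.85 m from the base axis. Payload 4.5 kg.
Tool frame: the origin (TCP) lies midway between the tips of the shut fingers; the grasp point (between the pads) lies 19 mm behind it; x points along the fingers, y is the direction in which the jaws open and shut, and the axes are right-handed (so a half turn about x gives the same grasp; the last joint's range is limited). The gripper opens to 88 mm and grips with 3 to 60 N. Pads are 18 mm wide; open, the fingers measure 123 mm over their backs; the gripper's body (75 mm by 187 mm) begins 45 mm behind the grasp point.
Start: joints at [-1.069, 0.689, -0.195, 1.565, 0.157, 0.902, -0.215], TCP at [0.282, 0.558, 0.239] pointing down, gripper open.
Joint ranges: [-3.01, 3.01], [-0.46, 2.08], [-1.47, 1.51], [0.13, 2.56], [-1, 4.14], [0.04, 2.09], [-2.66, 2.66]. Speed limits (rad/s): [2.57, 2.57, 3.14, 3.14, 3.14, 3.14, 3.14].

INTERFACE

Orientations are given as a unit quaternion [x, y, z, w].
In Python, from plant import r gives the robot as it stands.
- The arm moves only by the tool arm_command, never from a script. Its argument "plan" is a list of rows, each a list of 5 numbers: the finger opening in m, from 0 to 0.0881, then the shift along the tool's x, y, z in m, then the turn about the tool's x in rad. In form: [[grip, dx, dy, dz, roll], ...]. A call has 1 to 12 rows; each row shifts and turns the commanded pose from where the row before left it, along the tool's axes as they then stand; what a row does not reach is not made up. A row lasts 1/8 s, in which the tool goes at most 62.5 mm and 10.7 degrees, less where a joint would pass 70% of its speed; a pose out of reach is approached as far as the arm can. A call is refused whole if a number of a shift passes 0.0625 or a number of a turn 0.188, either way. A call with a gripper value outside its range is refused whole. The fingers move at their own pace and stop on an object; "force" is the grip in N (left out, the last holds). Time passes only in rows, so rows that do not move let the fingers close. It gives the time, the measured TCP pose, the force and the opening at its end, in the units of the state.
- r.get_state(): the state, without advancing time (a new reading comes with each control period).
- r.snapshot(name): name is "scene" or "top" or "wrist"; returns (picture, depth): 384x512x3 uint8, red, green, blue; 384x512 float32, m along the optical axis (not along the pixel's ray), 0 where there is no reading.
- r.calibration(name): a dict with "fx", "fy", "cx", "cy" (pixels), "eye" and "orientation" of the camera in the world; the wrist camera has in their place "mount" (4x4, takes a point from camera to tool coordinates, whose origin is the TCP and whose axes are the tool frame's). Camera axes: x right, y down, z forward; pixel columns grow to the right and rows downward; lengths in m; the calibration is good to about 2 mm. A picture is of the moment at which its call begins: read the wrist's pose just before it. calibration takes no time and is no camera call.
- r.finish_job(): hands the job in, once; it reports no verdict.
The state is a dict: "clock": time; "q": joint angles; "qd": joint speeds; "joint_torque": joint torques, N m; "tool_pos": TCP position; "eef_rot": TCP orientation; "contact_force": force on the tool from outside, world axes, zero at the start; "moment": the same for the moment, N m; "opening": opening from 0.0 (shut) to 1.0 (fully open).
Only numpy, scipy, OpenCV 4.12 (cv2) and the standard library are available. Lean on these libraries where they do the work, as an engineer would, in place of code of your own. Each camera call takes 0.05 s, during which the arm holds its last target.

## Working session

There is one attempt and no reset: what is moved stays moved. The work goes in short steps, Python scripts to look and compute and a tool call to move; the robot and the scene stay as the last step left them, time stands still between calls to the robot, and variables do not carry over. Pictures are saved under pics/ and viewed, and the job is handed in when it is done.

Besides the shell and the picture viewer there is one more tool, called in YAML: its name, and indented under it one key for each argument. arm_command: Moves the arm, as the interface text tells. Its arguments: {"type":"object","properties":{"plan":{"type":"array","items":{"type":"array","items":{"type":"number"}}},"force":{"type":"number"}},"required":["plan"]}

```bash
mkdir -p pics; ls
python3 - <<'E'
from plant import r
import cv2,numpy as np
s=r.get_state();print({k:np.round(v,3).tolist() for k,v in s.items()})
for n in("scene","top"):
    p,d=r.snapshot(n);cv2.imwrite(f"pics/{n}0.png",p[:,:,::-1]);np.savez(f"pics/{n}0.npz",p=p,d=d);c=r.calibration(n);print(n,c)
print(r.calibration("wrist"))
E
```

```text
pics
{'clock': 0.0, 'q': [-1.069, 0.69, -0.195, 1.566, 0.157, 0.902, -0.215], 'qd': [-0.0, -0.0, 0.001, -0.0, -0.0, 0.001, 0.001], 'joint_torque': [0.001, -52.755, -1.267, -15.344, -0.053, 0.007, 0.0], 'tool_pos': [0.282, 0.557, 0.238], 'eef_rot': [0.163, 0.688, -0.164, 0.688], 'contact_force': [0.293, -0.702, 0.545], 'moment': [-0.009, 0.041, -0.014], 'opening': 1.002}
scene {'fx': 471.5250237882319, 'fy': 471.5250237882319, 'cx': 248.23597414497414, 'cy': 189.98929061295834, 'eye': array([ 1.53298375, -0.50271765,  1.19722924]), 'orientation': array([ 0.79522789,  0.45680675, -0.20526965, -0.34176682])}
top {'fx': 401.82734007653175, 'fy': 401.82734007653175, 'cx': 255.9751978010212, 'cy': 192.070465568824, 'eye': array([0.40281   , 0.03457284, 1.2683911 ]), 'orientation': array([-0.69991045,  0.71297958, -0.0172302 ,  0.03858241])}
{'fx': 317.8599410644185, 'fy': 317.8599410644185, 'cx': 257.1635202199064, 'cy': 190.08424318502395, 'mount': array([[ 8.80598581e-04, -3.13890568e-01,  9.49458759e-01,
        -1.45398631e-01],
       [ 9.99999610e-01,  3.40385557e-04, -8.14942633e-04,
         5.02934240e-04],
       [-6.73792429e-05,  9.49459107e-01,  3.13890745e-01,
        -8.17938519e-02],
       [ 0.00000000e+00,  0.00000000e+00,  0.00000000e+00,
         1.00000000e+00]])}
```

View pics/scene0.png

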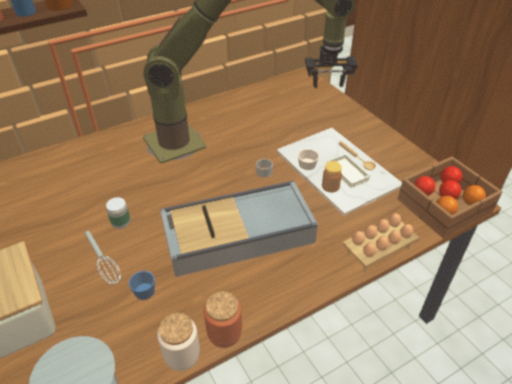

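View pics/top0.png

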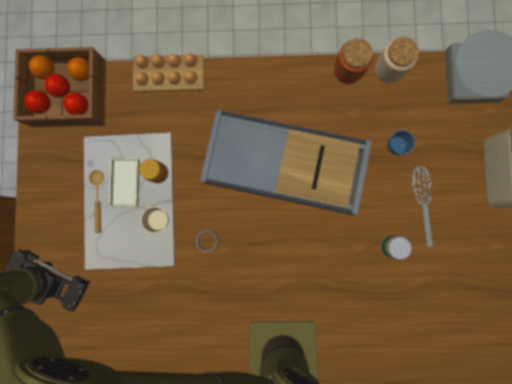

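The top view shows the box rotated slightly: its corners are near (220,112), (370,142), (356,213) and (203,182). The black rib runs from about (323,147) to (315,188). Next I'll measure these.

```bash
cat > h.py <<'E'
import numpy as np,cv2
from scipy.spatial.transform import Rotation as R
from plant import r
def cam(name,state=None):
    c=r.calibration(name)
    if name=="wrist":
        T=np.eye(4);T[:3,:3]=R.from_quat(state["eef_rot"]).as_matrix();T[:3,3]=state["tool_pos"]
        M=T@c["mount"];return c,M[:3,:3],M[:3,3]
    return c,R.from_quat(c["orientation"]).as_matrix(),np.array(c["eye"])
def ray(cm,uv,z):
    c,Rm,e=cm;uv=np.atleast_2d(uv).astype(float)
    d=np.c_[(uv[:,0]-c["cx"])/c["fx"],(uv[:,1]-c["cy"])/c["fy"],np.ones(len(uv))]@Rm.T
    return e+d*((z-e[2])/d[:,2])[:,None]
def proj(cm,P):
    c,Rm,e=cm;q=(np.atleast_2d(P)-e)@Rm
    return np.c_[q[:,0]/q[:,2]*c["fx"]+c["cx"],q[:,1]/q[:,2]*c["fy"]+c["cy"]]
E
python3 - <<'E'
from h import *
p=np.load("pics/top0.npz")["p"];cm=cam("top")
roi=np.zeros(p.shape[:2],bool);roi[100:222,195:380]=1
hsv=cv2.cvtColor(p,cv2.COLOR_RGB2HSV);H,S,V=[hsv[...,i].astype(int) for i in range(3)]
print(hsv[165,345],hsv[150,240],hsv[165,320],hsv[115,235],hsv[205,340],hsv[230,300])
box=((S<95)|(V<70))&roi
cover=(S>=60)&(V>165)&(H<25)&roi
rib=(V<60)&roi
for n,m,z in(("box",box,.09),("cover",cover,.086),("rib",rib,.11)):
    m=cv2.morphologyEx(m.astype(np.uint8),cv2.MORPH_CLOSE if n=="box" else cv2.MORPH_OPEN,np.ones((3,3)))
    n_,l,st,_=cv2.connectedComponentsWithStats(m);
    if n_<2:print(n,"none");continue
    m=(l==1+np.argmax(st[1:,4])).astype(np.uint8)
    ct=max(cv2.findContours(m,0,2)[0],key=cv2.contourArea)
    W=ray(cm,ct[:,0],z)[:,:2]
    (c,s,a)=cv2.minAreaRect((W*1000).astype(np.float32));print(n,m.sum(),c,s,a)
E
```

```text
[ 19 125 145] [100  25 121] [ 18 111  83] [114  20  65] [ 19 110 134] [ 15 166 115]
box 7391 (586.5447998046875, -18.685943603515625) (474.5901794433594, 225.5679931640625) 76.82645416259766
cover 12 (544.73876953125, -59.93629455566406) (8.86131763458252, 5.945050239562988) 88.78955841064453
rib none
```

Run:
```python
from h import *
p=np.load("pics/top0.npz")["p"];cm=cam("top")
hsv=cv2.cvtColor(p,cv2.COLOR_RGB2HSV).astype(int);H,S,V=[hsv[...,i] for i in range(3)]
print(V[165,305:335]);print(S[165,305:335])
rb=np.zeros(V.shape,bool);rb[140:195,305:335]=1
cands={"rib":((V<60)&rb,.11),}
cv=np.zeros(V.shape,bool);cv[115:212,265:368]=1
cands["cover"]=(cv&(S>75)&(V>90),.086)
O=np.array([.5865,-.0187]);a=np.deg2rad(-13.17);B=np.array([[np.cos(a),-np.sin(a)],[np.sin(a),np.cos(a)]])
for n,(m,z) in cands.items():
    ct=max(cv2.findContours(m.astype(np.uint8),0,1)[0],key=cv2.contourArea)
    W=ray(cm,ct[:,0],z)[:,:2]
    c,s,an=cv2.minAreaRect((W*1000).astype(np.float32));print(n,m.sum(),c,s,an,"box frame",(np.array(c)/1000-O)@B)
def w(x,y,z):return np.r_[O+B@[x,y],z]
im=cv2.resize(p[:,:,::-1],None,fx=1,fy=1).copy()
out=[]
for nm in("top","scene"):
    q=np.load(f"pics/{nm}0.npz")["p"][:,:,::-1].copy();c2=cam(nm)
    P=[w(sx*.11,sy*.235,.09) for sx,sy in((1,1),(1,-1),(-1,-1),(-1,1))]
    u=proj(c2,P);k=3
    x0,y0=(u.min(0)-15).astype(int);x1,y1=(u.max(0)+25).astype(int)
    q=cv2.resize(q[y0:y1,x0:x1],None,fx=k,fy=k)
    cv2.polylines(q,[(((u-[x0,y0])+.5)*k).astype(np.int32)],True,(0,0,255),1)
    cv2.imwrite(f"pics/{nm}_chk.png",q)
```

```text
[147 145 145 146 145 148 149 148 152 149 132  99  60  40  52  83 123 144
 150 149 150 151 148 147 148 147 147 145 146 144]
[127 128 125 122 127 127 127 127 128 128 124 121  89  38  69 111 124 127
 129 125 129 128 127 130 131 128 128 125 126 127]
rib 91 (564.1451416015625, -111.09229278564453) (6.530407428741455, 119.71106719970703) 76.58123016357422 box frame [-0.00071613 -0.09505558]
cover 6957 (565.9129028320312, -113.54659271240234) (215.15672302246094, 195.52313232421875) 76.59308624267578 box frame [ 0.00156433 -0.09704256]
```

View pics/top_chk.png

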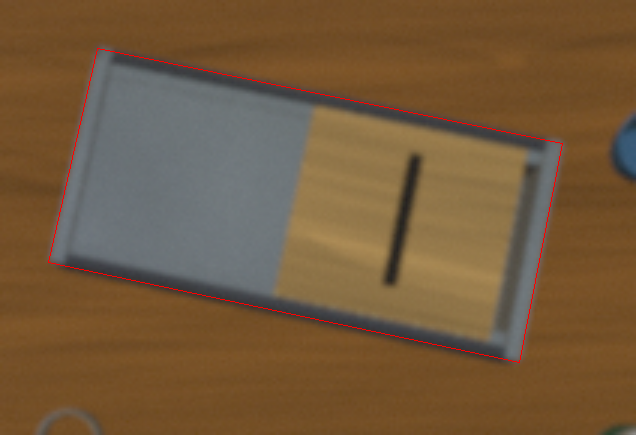

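View pics/scene_chk.png

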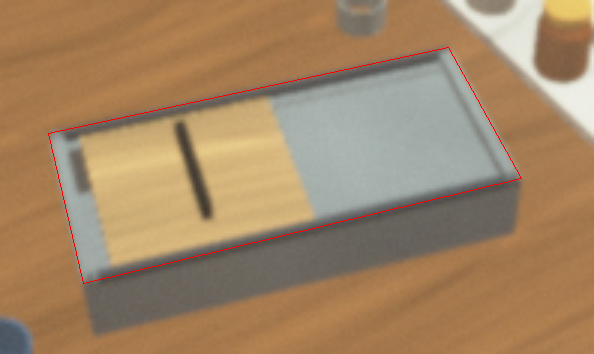

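```bash
cat >> h.py <<'E'
O=np.array([.5865,-.0187]);A=np.deg2rad(-13.2);B=np.array([[np.cos(A),-np.sin(A)],[np.sin(A),np.cos(A)]])
def b2w(x,y,z):return np.r_[O+B@[x,y],z]
def w2b(P):
    P=np.atleast_2d(P);return np.c_[(P[:,:2]-O)@B,P[:,2]]
def where(target_box=None):
    s=r.get_state();M=R.from_quat(s["eef_rot"]).as_matrix()
    print("t",round(s["clock"],2),"tcp box mm",np.round(w2b(s["tool_pos"])[0]*1000,1),"world",np.round(s["tool_pos"],3),"F",np.round(s["contact_force"],1),"open",round(s["opening"],2))
    Mb=np.eye(3);Mb[:2,:2]=B
    print("tool axes in box frame (cols):\n",np.round(Mb.T@M,3),"yaw of tool y in box deg",np.round(np.degrees(np.arctan2((Mb.T@M)[1,1],(Mb.T@M)[0,1])),1))
    if target_box is not None:
        print("shift in tool axes",np.round(M.T@(b2w(*target_box)-s["tool_pos"])*1000,1))
E
python3 -c "
from h import *
where((0,-.150,.2))"
```

```text
t 0.1 tcp box mm [-428.4  491.2  238. ] world [0.282 0.557 0.238] F [ 0.8  0.1 -0.2] open 1.0
tool axes in box frame (cols):
 [[-0.     0.235  0.972]
 [-0.002  0.972 -0.235]
 [-1.    -0.002  0.   ]] yaw of tool y in box deg 76.4
shift in tool axes [  38.9 -522.4  567.1]
```

arm_command:
  plan:
    - [0.0,0,-0.04,0.043,0]
    - [0.0,0,-0.04,0.043,0]
    - [0.0,0,-0.04,0.043,0]
    - [0.0,0,-0.04,0.043,0]
    - [0.0,0,-0.04,0.043,0]
    - [0.0,0,-0.04,0.043,0]
    - [0.0,0,-0.04,0.043,0]
    - [0.0,0,-0.04,0.043,0]
    - [0.0,0,-0.04,0.043,0]
    - [0.0,0,-0.04,0.043,0]
    - [0.0,0,-0.04,0.043,0]
    - [0.0,0,-0.04,0.043,0]
  force: 20

```text
clock: 1.6
tool_pos: [0.5263, -0.105, 0.2385]
eef_rot: [0.164, 0.688, -0.164, 0.688]
contact_force: [0.6, -0.1, -0.3]
opening: 0.007
```

arm_command:
  plan:
    - [0,0,0,0,0.166]
    - [0,0,0,0,0.166]
    - [0,0,0,0,0.166]
    - [0,0,0,0,0.166]
    - [0,0,0,0,0.167]
    - [0,0,0,0,0.167]
    - [0,0,0,0,0.167]
    - [0,0,0,0,0.167]
    - [0,0,0,0,0]

```text
clock: 2.72
tool_pos: [0.5257, -0.103, 0.2384]
eef_rot: [-0.553, -0.44, 0.554, -0.44]
contact_force: [-0.3, 0.6, 0.2]
opening: 0.001
```

```bash
python3 -c "
from h import *
where((0,-.136,.094));print(r.get_state()['q'])"
```

```text
t 2.73 tcp box mm [-39.9 -96.  238.4] world [ 0.526 -0.103  0.238] F [-0.3  0.6  0.2] open 0.0
tool axes in box frame (cols):
 [[-0.001  1.     0.003]
 [-0.     0.003 -1.   ]
 [-1.    -0.001  0.   ]] yaw of tool y in box deg 0.2
shift in tool axes [144.4  39.9  40.1]
[ 0.03280353  0.5738181   0.1201339   1.84524868 -0.0972349   0.72895077
 -0.02048354]
```

arm_command:
  plan:
    - [0,0,0.04,0.042,0]
    - [0,0.05,0,0,0]
    - [0,0.05,0,0,0]
    - [0,0.034,0,0,0]
    - [0,0.01,0,0,0]
    - [0,0,0,0,0]

```text
clock: 3.48
tool_pos: [0.5554, -0.1532, 0.0948]
eef_rot: [0.554, 0.44, -0.554, 0.44]
contact_force: [0.1, -1.1, -0.4]
opening: 0.006
```

```bash
python3 -c "
from h import *
where((0,-.136,.094))
p,d=r.snapshot('scene');cv2.imwrite('pics/s1.png',cv2.resize(p[150:290,130:340,::-1],None,fx=3,fy=3))"
```

```text
t 3.48 tcp box mm [   0.5 -138.1   94.8] world [ 0.555 -0.153  0.095] F [ 0.1 -1.1 -0.4] open 0.01
tool axes in box frame (cols):
 [[-0.     1.     0.003]
 [ 0.     0.003 -1.   ]
 [-1.    -0.    -0.   ]] yaw of tool y in box deg 0.2
shift in tool axes [ 0.8 -0.5 -2.1]
```

View pics/s1.png

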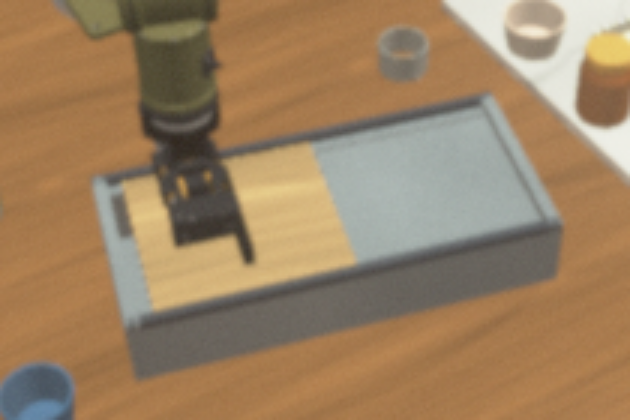

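The tool is down on the cover, just on the -y side of the rib and not touching it. Now I'll push.

arm_command:
  plan:
    - [0,0,0,-0.01,0]
    - [0,0,0,-0.01,0]
    - [0,0,0,-0.01,0]
    - [0,0,0,-0.015,0]
    - [0,0,0,-0.02,0]
    - [0,0,0,-0.02,0]
    - [0,0,0,-0.02,0]
    - [0,0,0,-0.02,0]
    - [0,0,0,-0.02,0]
    - [0,0,0,-0.02,0]
    - [0,0,0,-0.015,0]
    - [0,0,0,-0.01,0]

```text
clock: 5.03
tool_pos: [0.5986, 0.0313, 0.0952]
eef_rot: [-0.554, -0.439, 0.554, -0.44]
contact_force: [-1.5, -6.2, 5.1]
opening: 0.007
```

```bash
python3 -c "
from h import *
where((0,.095,.094))
p,d=r.snapshot('scene');cv2.imwrite('pics/s2.png',cv2.resize(p[150:290,130:340,::-1],None,fx=3,fy=3))"
```

```text
t 5.03 tcp box mm [ 0.3 51.4 95.2] world [0.599 0.031 0.095] F [-1.5 -6.2  5.1] open 0.01
tool axes in box frame (cols):
 [[ 0.001  1.     0.001]
 [-0.002  0.001 -1.   ]
 [-1.     0.001  0.002]] yaw of tool y in box deg 0.1
shift in tool axes [  1.1  -0.3 -43.6]
```

View pics/s2.png

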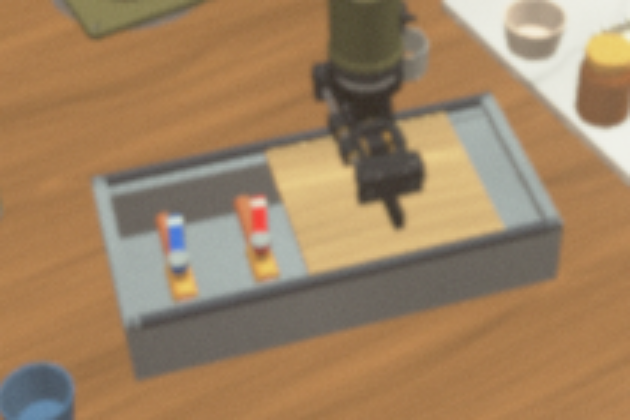

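The cover slides flat. Red is the valve beside the deck (y about -75 mm), and blue is beside the end wall. I'll finish the push slowly.

arm_command:
  plan:
    - [0,0,0,-0.01,0]
    - [0,0,0,-0.01,0]
    - [0,0,0,-0.008,0]
    - [0,0,0,-0.006,0]
    - [0,0,0,-0.004,0]
    - [0,0,0,-0.003,0]

```text
clock: 5.82
tool_pos: [0.6075, 0.07, 0.095]
eef_rot: [-0.553, -0.439, 0.555, -0.44]
contact_force: [-1.8, -6.9, 4.2]
opening: 0.005
```

arm_command:
  plan:
    - [0,0,0,-0.002,0]
    - [0,0,0,-0.002,0]

```text
clock: 6.08
tool_pos: [0.6083, 0.0737, 0.095]
eef_rot: [-0.553, -0.439, 0.555, -0.44]
contact_force: [-2.1, -5.9, 3.5]
opening: 0.004
```

```bash
python3 -c "
from h import *
where((0,.095,.094))
p,d=r.snapshot('scene');cv2.imwrite('pics/s3.png',cv2.resize(p[150:290,130:340,::-1],None,fx=3,fy=3))"
```

```text
t 6.08 tcp box mm [ 0.1 94.9 95. ] world [0.608 0.074 0.095] F [-2.1 -5.9  3.5] open 0.0
tool axes in box frame (cols):
 [[-0.     1.    -0.   ]
 [-0.002 -0.    -1.   ]
 [-1.    -0.     0.002]] yaw of tool y in box deg -0.0
shift in tool axes [ 1.  -0.1 -0.1]
```

View pics/s3.png

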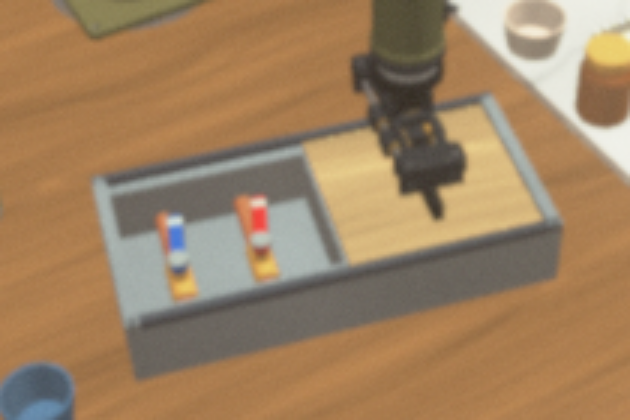

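Only friction force (about 6 N) so far, so it isn't at the stop yet. I'll nudge on until the force rises.

arm_command:
  plan:
    - [0,0,0,-0.002,0]
    - [0,0,0,-0.001,0]

```text
clock: 6.38
tool_pos: [0.6085, 0.0749, 0.095]
eef_rot: [-0.553, -0.438, 0.556, -0.44]
contact_force: [-1.6, -9.3, 6.5]
opening: 0.008
```

arm_command:
  plan:
    - [0,0,0,-0.002,0]
    - [0,0,0,-0.001,0]

```text
clock: 6.62
tool_pos: [0.6085, 0.0749, 0.095]
eef_rot: [-0.552, -0.437, 0.557, -0.44]
contact_force: [-3.8, -13.4, 8.5]
opening: 0.004
```

Stop reached: the force is rising with no movement. I'll back off, rise, and look at the levers.

arm_command:
  plan:
    - [0,0,0,0.008,0]
    - [0,0,0,0.015,0]
    - [0,-0.04,0,0,0]
    - [0,-0.05,0,0,0]
    - [0,-0.03,0,0,0]
    - [0,0,0,0,0]

```text
clock: 7.38
tool_pos: [0.6063, 0.0596, 0.217]
eef_rot: [0.556, 0.439, -0.552, 0.44]
contact_force: [-0.0, -0.5, -0.4]
opening: 0.005
```

```bash
python3 -c "
from h import *
where((-.045,-.11,.2))
s=r.get_state();np.save('pics/w4s.npy',np.r_[s['tool_pos'],s['eef_rot']])
for n in('top','wrist','scene'):
  p,d=r.snapshot(n);np.savez(f'pics/{n}4.npz',p=p,d=d);cv2.imwrite(f'pics/{n}4.png',p[:,:,::-1])
p=np.load('pics/top4.npz')['p'];cv2.imwrite('pics/top4c.png',cv2.resize(p[100:225,190:385,::-1],None,fx=4,fy=4,interpolation=2))
"
```

```text
t 7.38 tcp box mm [  1.4  80.8 217. ] world [0.606 0.06  0.217] F [-0.  -0.5 -0.4] open 0.0
tool axes in box frame (cols):
 [[ 0.005  1.     0.002]
 [ 0.003  0.002 -1.   ]
 [-1.     0.005 -0.003]] yaw of tool y in box deg 0.1
shift in tool axes [ 16.2 -46.9 190.7]
```

View pics/top4c.png

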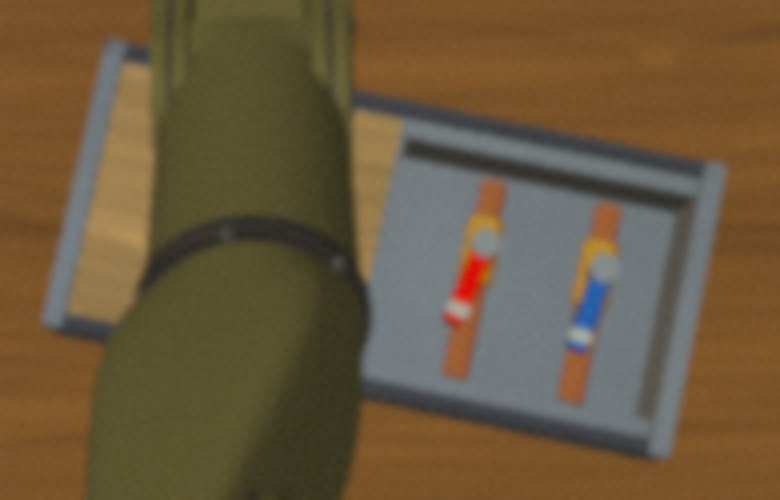

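View pics/wrist4.png

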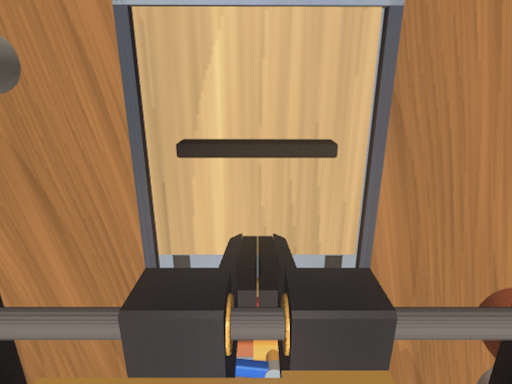

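Top view (4x crop): the red lever runs from its pivot at about (484,243) to its tip at about (453,323), and the blue lever runs from (603,265) to (578,348). The cover lies flat against the end of the deck. Next I'll work out the box coordinates.

```bash
python3 -c "
from h import *
cm=cam('top')
U=np.array([[484,243],[453,323],[603,265],[578,348]])/4+[190,100]-.4
print(np.round(w2b(ray(cm,U,.072))*1000,1))
p=np.load('pics/top4.npz')['p'];hsv=cv2.cvtColor(p,cv2.COLOR_RGB2HSV).astype(int)
m=((hsv[...,0]<6)|(hsv[...,0]>174))&(hsv[...,1]>190)&(hsv[...,2]>90)
m[:,:290]=0;m[:,320:]=0;m[:150]=0;m[:190]&=True
v,u=np.nonzero(m);sel=v<190;P=w2b(ray(cm,np.c_[u,v][sel],.072))[:,:2]*1000
c=P.mean(0);e=np.linalg.svd(P-c)[2][0];print(len(P),c,e,'angle',np.arctan2(abs(e[1]),abs(e[0])))
where((-.032,-.107,.2))
"
```

```text
[[  20.8  -73.8   72. ]
 [ -43.   -63.4   72. ]
 [  22.8 -163.7   72. ]
 [ -42.  -157.8   72. ]]
37 [ -8.0574573  -68.80472557] [-0.98432771  0.17634896] angle 0.17727603590814392
t 7.53 tcp box mm [ -0.9  80.  213.5] world [0.604 0.059 0.213] F [-0.7 -0.8 -0.2] open 0.01
tool axes in box frame (cols):
 [[-0.002  1.     0.002]
 [-0.     0.002 -1.   ]
 [-1.    -0.002  0.   ]] yaw of tool y in box deg 0.1
shift in tool axes [ 13.6 -31.4 186.9]
```

arm_command:
  plan:
    - [0,0,-0.01,0.045,0]
    - [0,0,-0.01,0.045,0]
    - [0,0,-0.01,0.045,0]
    - [0,0,-0.012,0.05,0]
    - [0,0,0,0,0]
    - [0,0.05,0,0,0]
    - [0,0.04,0,0,0]
    - [0,0,0,0,0]

```text
clock: 8.52
tool_pos: [0.5197, -0.1097, 0.1216]
eef_rot: [-0.552, -0.442, 0.555, -0.438]
contact_force: [-1.0, -0.3, -0.3]
opening: 0.004
```

```bash
python3 -c "
from h import *
where((-.043,-.107,.060))
s=r.get_state();
for n in('wrist','scene'):
  p,d=r.snapshot(n);cv2.imwrite(f'pics/{n}5.png',p[:,:,::-1] if n=='wrist' else cv2.resize(p[150:290,130:340,::-1],None,fx=3,fy=3))
"
```

```text
t 8.53 tcp box mm [ -44.2 -103.9  121.6] world [ 0.52  -0.11   0.122] F [-1.  -0.3 -0.3] open 0.0
tool axes in box frame (cols):
 [[-0.008  1.     0.003]
 [ 0.001  0.003 -1.   ]
 [-1.    -0.008 -0.001]] yaw of tool y in box deg 0.2
shift in tool axes [61.6  1.7  3.2]
```

View pics/wrist5.png

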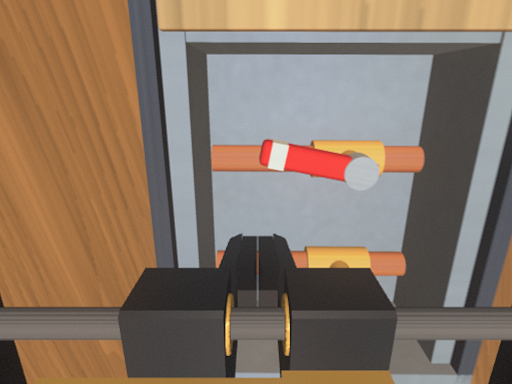

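View pics/scene5.png

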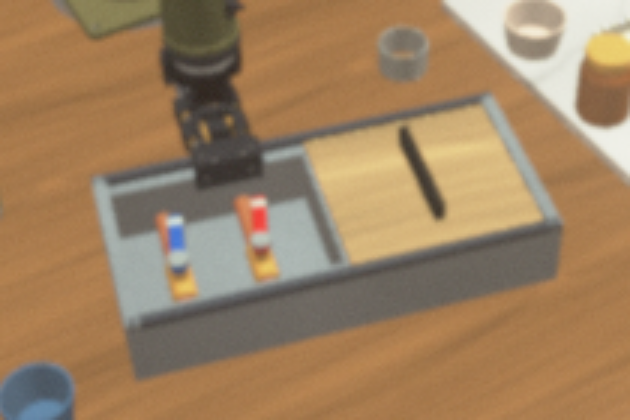

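arm_command:
  plan:
    - [0,0.02,0.002,0.003,0]
    - [0,0.02,0,0,0]
    - [0,0.022,0,0,0]
    - [0,0,0,0,0]

```text
clock: 9.12
tool_pos: [0.5236, -0.1146, 0.0632]
eef_rot: [0.554, 0.44, -0.554, 0.44]
contact_force: [-0.1, -0.6, 0.5]
opening: 0.005
```

```bash
python3 -c "
from h import *
where((-.043,-.084,.060))
"
```

```text
t 9.12 tcp box mm [ -39.3 -107.7   63.2] world [ 0.524 -0.115  0.063] F [-0.1 -0.6  0.5] open 0.0
tool axes in box frame (cols):
 [[ 0.     1.     0.002]
 [ 0.     0.002 -1.   ]
 [-1.     0.    -0.   ]] yaw of tool y in box deg 0.1
shift in tool axes [  3.2  -3.6 -23.7]
```

arm_command:
  plan:
    - [0,0.003,-0.004,-0.012,0]
    - [0,0,0,-0.012,0]
    - [0,0,0.001,-0.0075,0]
    - [0,0,0.001,-0.0075,0]
    - [0,0,0.003,-0.006,0]
    - [0,0,0.003,-0.006,0]
    - [0,0,0.005,-0.005,0]
    - [0,0,0.005,-0.005,0]
    - [0,0,0,0,0]

```text
clock: 10.25
tool_pos: [0.5516, -0.0575, 0.0596]
eef_rot: [0.554, 0.44, -0.553, 0.44]
contact_force: [-1.0, -0.1, -0.1]
opening: 0.005
```

```bash
python3 -c "
from h import *
where((-.0055,-.039,.060))
p,d=r.snapshot('wrist');cv2.imwrite('pics/w6.png',p[:,:,::-1]);p,d=r.snapshot('scene');cv2.imwrite('pics/s6.png',cv2.resize(p[150:290,130:340,::-1],None,fx=3,fy=3))
"
```

```text
t 10.25 tcp box mm [-25.1 -45.8  59.6] world [ 0.552 -0.058  0.06 ] F [-1.  -0.1 -0.1] open 0.01
tool axes in box frame (cols):
 [[ 0.001  1.     0.003]
 [ 0.001  0.003 -1.   ]
 [-1.     0.001 -0.001]] yaw of tool y in box deg 0.2
shift in tool axes [-0.4 19.6 -6.7]
```

View pics/w6.png

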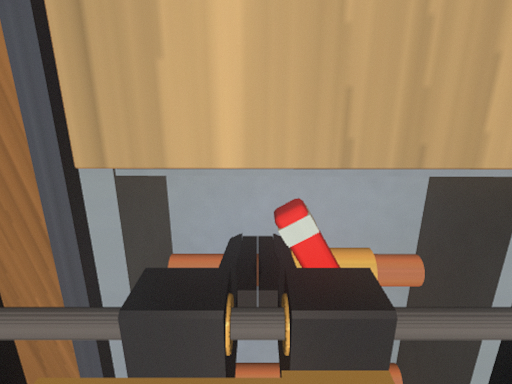

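View pics/s6.png

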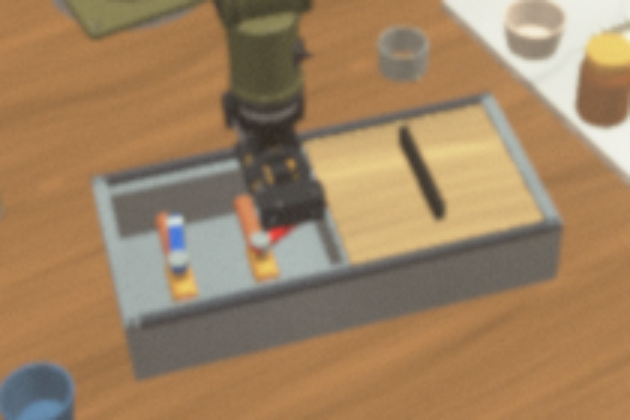

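The red lever has swung to about 1 rad and blue hasn't moved. I'll carry on towards +x.

arm_command:
  plan:
    - [0,0,0.005,-0.003,0]
    - [0,0,0.005,-0.003,0]
    - [0,0,0.005,0,0]
    - [0,0,0.005,0,0]
    - [0,0,0.003,0,0]

```text
clock: 10.98
tool_pos: [0.5748, -0.0572, 0.0595]
eef_rot: [0.554, 0.44, -0.553, 0.439]
contact_force: [-3.2, 3.2, -0.0]
opening: 0.002
```

arm_command:
  plan:
    - [0,0,0.002,0,0]
    - [0,0,0,0,0]

```text
clock: 11.22
tool_pos: [0.5758, -0.0575, 0.0595]
eef_rot: [-0.554, -0.44, 0.554, -0.439]
contact_force: [-4.3, 5.1, 0.6]
opening: 0.001
```

```bash
python3 -c "
from h import *
where((-.0055,-.039,.060))
p,d=r.snapshot('wrist');cv2.imwrite('pics/w7.png',p[:,:,::-1])
"
```

```text
t 11.22 tcp box mm [ -1.5 -40.2  59.5] world [ 0.576 -0.058  0.06 ] F [-4.3  5.1  0.6] open 0.0
tool axes in box frame (cols):
 [[-0.002  1.     0.002]
 [ 0.001  0.002 -1.   ]
 [-1.    -0.002 -0.001]] yaw of tool y in box deg 0.1
shift in tool axes [-0.4 -4.  -1.2]
```

View pics/w7.png

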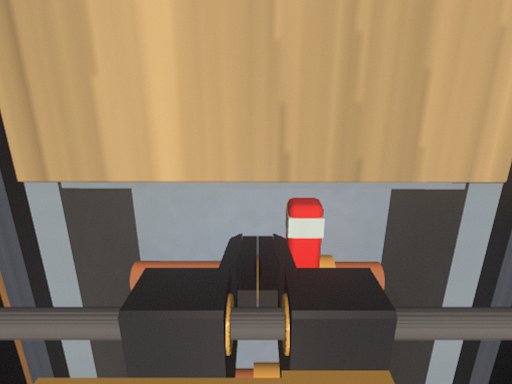

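arm_command:
  plan:
    - [0,0,0.002,0,0]
    - [0,0,0.001,0,0]
    - [0,0,0,0,0]

```text
clock: 11.65
tool_pos: [0.5759, -0.0575, 0.0595]
eef_rot: [-0.552, -0.442, 0.555, -0.437]
contact_force: [-9.1, 5.3, 6.0]
opening: 0.006
```

arm_command:
  plan:
    - [0,0,0.002,0,0]
    - [0,0,0,0,0]

```text
clock: 11.9
tool_pos: [0.5761, -0.0575, 0.0595]
eef_rot: [-0.551, -0.443, 0.556, -0.436]
contact_force: [-12.2, 6.1, 10.9]
opening: 0.005
```

The lever is at its stop: no movement with the force rising. I'll back off, rise, and clear the view.

arm_command:
  plan:
    - [0,0,-0.01,0,0]
    - [0,0,-0.015,0,0]
    - [0,0,0,0,0]
    - [0,-0.03,0,0,0]
    - [0,-0.05,0,0,0]
    - [0,-0.06,0,0,0]
    - [0,-0.04,0,0,0]
    - [0,0,-0.05,0,0]
    - [0,0,-0.05,0,0]
    - [0,0,0,-0.06,0]
    - [0,0,0,-0.06,0]
    - [0,0,0,0,0]

```text
clock: 13.4
tool_pos: [0.4897, 0.0914, 0.2402]
eef_rot: [0.554, 0.442, -0.55, 0.442]
contact_force: [-0.0, -1.0, -1.0]
opening: 0.01
```

```bash
python3 -c "
from h import *
where()
for n in('top','scene'):
  p,d=r.snapshot(n);np.savez(f'pics/{n}8.npz',p=p);cv2.imwrite(f'pics/{n}8.png',p[:,:,::-1])
p=np.load('pics/top8.npz')['p'];cv2.imwrite('pics/top8c.png',cv2.resize(p[100:225,190:385,::-1],None,fx=4,fy=4,interpolation=2))
"
```

```text
t 13.4 tcp box mm [-119.4   85.   240.2] world [0.49  0.091 0.24 ] F [-0. -1. -1.] open 0.01
tool axes in box frame (cols):
 [[ 0.004  1.     0.01 ]
 [ 0.004  0.01  -1.   ]
 [-1.     0.004 -0.004]] yaw of tool y in box deg 0.6
```

View pics/top8c.png

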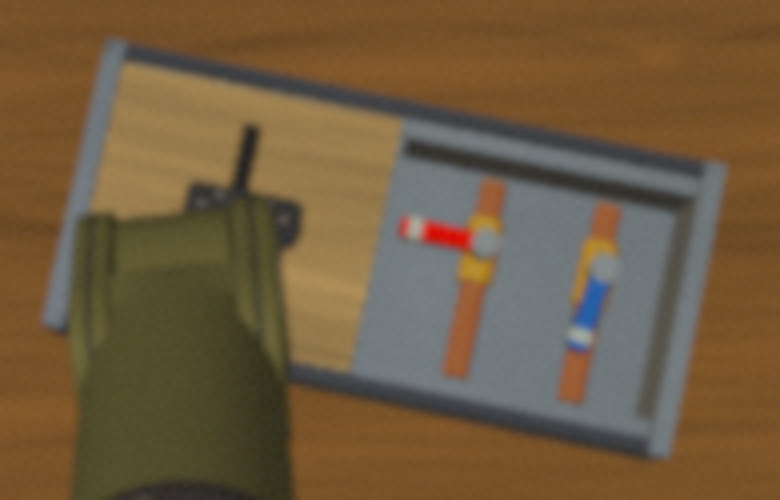

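View pics/scene8.png

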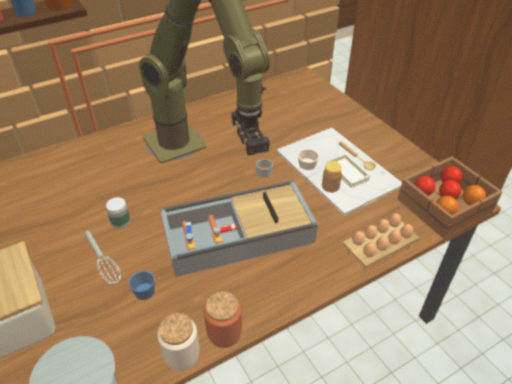

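```bash
python3 -c "
from h import *
cm=cam('top')
f=lambda U,z:w2b(ray(cm,np.array(U)/4+[190,100]-.4,z))*1000
P=f([[486,243],[402,226],[603,266],[578,348]],.072);print(P.round(1));d=P[1]-P[0];print('red angle',np.arctan2(d[1],-d[0]))
p=np.load('pics/top8.npz')['p'];hsv=cv2.cvtColor(p,cv2.COLOR_RGB2HSV).astype(int)
m=((hsv[...,0]<6)|(hsv[...,0]>174))&(hsv[...,1]>190)&(hsv[...,2]>90);m[:,:285]=0;m[:,320:]=0;m[:145]=0;m[175:]=0
v,u=np.nonzero(m);Q=w2b(ray(cm,np.c_[u,v],.072))[:,:2]*1000;c=Q.mean(0);e=np.linalg.svd(Q-c)[2][0];e*=np.sign(e[1]);print(len(Q),c,'angle',np.arctan2(e[1],-e[0]), 'via centroid',np.arctan2(c[1]+74.5,-(c[0]-20.8)))
print('cover edge',f([[403,122],[352,370]],.086).round(1),'rib end',f([[250,126]],.11).round(1))
a=np.load('pics/scene0.npz')['p'].astype(int);b=np.load('pics/scene8.npz')['p'].astype(int)
n,l,st,ce=cv2.connectedComponentsWithStats((np.abs(a-b).sum(2)>60).astype(np.uint8));print([s.tolist() for s in st[1:] if s[4]>8])
"
```

```text
[[  21.1  -75.3   72. ]
 [  20.7  -11.3   72. ]
 [  22.1 -163.8   72. ]
 [ -42.  -157.8   72. ]]
red angle 1.5650865001163707
35 [ 20.19385192 -46.77560612] angle 1.5751516633932556 via centroid 1.5489364609139593
cover edge [[ 95.    4.3  86. ]
 [-94.3   3.   86. ]] rib end [[ 63.5 113.2 110. ]]
[[151, 0, 66, 65, 1860], [218, 0, 21, 14, 99], [305, 0, 52, 89, 1955], [220, 7, 25, 10, 104], [218, 17, 52, 139, 3193], [174, 26, 5, 5, 15], [256, 33, 7, 13, 38], [263, 44, 4, 7, 14], [139, 52, 12, 41, 177], [157, 56, 21, 15, 84], [154, 59, 26, 32, 312], [179, 67, 8, 21, 91], [321, 70, 8, 3, 13], [234, 184, 77, 54, 2682], [170, 198, 77, 56, 2720]]
```

Red reads 1.565–1.575 rad, the cover origin is at about y = +112 mm, and blue hasn't changed. Comparing the first and last scene images, only the arm and the inside of the box differ, so no bystander has moved. I'll hand in.

```bash
python3 -c "
from h import *
print(r.finish_job())"
```

```text
the job is handed in; nothing more can be done
None
```

I pushed the cover along its rails to its stop, then pushed the red lever clockwise to its stop. I backed the arm off clear of everything and handed the job in at about 13.5 s; no verdict was reported.

My last checks, from the top and scene cameras:
- **Cover:** it lies flat, with its origin at about box y = +112 mm. The push ended with the force rising and no further movement.
- **Red lever:** two readings from the picture gave 1.565 and 1.575 rad. A cruder third reading, from the centre of the red area, gave 1.549 rad. All three are within 0.12 rad of the shut stop.
- **Blue lever:** the measured tip did not move between the views before and after the push on the red lever.
- **Bystanders:** comparing the first and last scene pictures showed changes only at the arm and inside the box.

No check failed.

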